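# Put the glass thermometer back in its sliding-lid case

### The arm

A 6-joint arm with a two-finger parallel gripper is mounted at the origin on a cart in front of the work surface, level with it; the furniture and walls round the work are solid. World frame = base frame: x ahead of the robot, y to its left, z up, the work surface at z = 0. Lengths are in m, angles in rad, forces in N, time in s.
With the tool pointing down it reaches from about 0.275 to 0.825 m from the base axis. Payload 4.9 kg.
Tool frame: the origin (TCP) lies midway between the tips of the shut fingers; the grasp point (between the pads) lies 19 mm behind it (bot.grip_depth is the distance from the TCP to the grasp point, in m); z points along the fingers, y is the line along which they close (so a half turn about z gives the same grasp; the last joint's range is limited). The gripper opens to 85 mm and grips with 20 to 120 N. Pads are 22 mm wide; open, the fingers measure 114 mm over their backs; the gripper's body (76 mm by 85 mm) begins 54 mm behind the grasp point. The pads swing forward as they close: fully open they stand 13 mm farther back than shut.
Start: joints at [-1.386, 0.326, -0.193, 1.052, 0, 1.437], TCP at [0.172, -0.522, 0.231] pointing down, gripper open.
Joint ranges: [-2.65, 2.65], [-0.97, 1.79], [-1.3, 1.35], [-1.93, 2.1], [-1.47, 1.37], [-3.14, 3.14]. Speed limits (rad/s): [2.57, 2.57, 3.14, 3.14, 3.14, 3.14].

### API

Orientations are given as a unit quaternion [w, x, y, z].
In Python, from cell import bot gives the robot as it stands. Calls block until the motion is done:
- bot.move_pose(position, orientation): joint-space move of the TCP to a pose.
- bot.move_linear(position, speed=0.15, rotation=None, until_force=None): straight line of the TCP; rotation=None keeps the orientation; speed is the mean speed in m/s. With until_force (N) it stops when the force on the tool has changed by that much, and returns True; else False.
- bot.goto_joints(angles): joint-space move.
- bot.set_gripper(opening, grasp_force=None): opening from 0.0 (shut) to 1.0 (fully open); grasp_force is the grip in N (None keeps the last); returns when the fingers have stopped.
- bot.wait(seconds).
- bot.solve_ik(position, orientation): joint angles nearest the present ones, or None.
- bot.camera(name): name is "side" or "top"; returns the picture (384x512x3 uint8, red, green, blue); there is no depth.
- bot.calibration(name): a dict with "mtx" (3x3 intrinsics, pixels), "extrinsics" (4x4, takes a point from world to camera coordinates). Camera axes: x right, y down, z forward; pixel columns grow to the right and rows downward; lengths in m; the calibration is good to about 2 mm. A picture is of the moment at which its call begins. calibration takes no time and is no camera call.
A pose or a line that the arm cannot do raises bot.PlanningError and nothing moves.
- bot.close_job(): hands the job in; it is judged then, once.
Trained networks look in the newest picture that a camera, given by its name, has taken for a name from the list of things; names that differ only in an ending like _2 or _b are one class to them, and where a whole thing is asked for, a point or a joint stands for the part that bears it (a point fixed in the world has none). Each returns a list of dicts, best first, with "confidence" (0 to 1); they miss things now and then, are a little off and sometimes report something else, mostly with a low value. They report only what shows in the picture. A call takes as long as a camera call.
- bot.search_frame(camera, thing): "bbox" ([left, top, width, height] in pixels, round what is visible of it).
Readings, each from a call of its own:
- bot.read_clock(): time.
- bot.read_joint_positions(): joint angles.
- bot.read_joint_vel(): joint speeds.
- bot.read_joint_efforts(): joint torques, N m.
- bot.read_position(): TCP position.
- bot.read_tool_rot(): TCP orientation.
- bot.read_ft_force(): force on the tool from outside, world axes, zero at the start.
- bot.read_moment(): the same for the moment, N m.
- bot.read_gripper_width(): opening from 0.0 (shut) to 1.0 (fully open).
- bot.read_finger_force(): force on a finger pad.
Only numpy, scipy, OpenCV 4.12 (cv2) and the standard library are available. Lean on these libraries where they do the work, as an engineer would, in place of code of your own. Each camera call takes 0.05 s, during which the arm holds its last target. There are 200 camera calls.

### The job

Put the glass thermometer from its blue bench rest away in its wooden case: lift the handle end of the sliding lid over the stop lip, slide it clear of the grooves and lay it flat on the bench, handle up. Lay the thermometer gently lengthwise in the channels of both foam rests, then slide the lid back under the grooves fully home, its handle end dropped flat behind the lip, and let go. Leave the blue-capped bottle, green marker and conical flask undisturbed.

Things in the scene. Friction and masses are not known exactly. Their poses are not given: they have to be found in the camera images.
- case: Wooden thermometer case, fixed; 88 mm wide (its x), 287 mm long (its y), origin at the centre of its underside, z up. The lid slides out along -y. Lid seat (ledges under the lid's edges) at z = 36 mm. Side cheeks leave 77 mm for the 72 mm lid and stand to z = 42 mm from the lip up to y = 25 mm. Grooves (see case_mouth) lie beyond. Cavity 65 mm wide, y = -132 to 132, floor at z = 6 mm.
- case_lip (a point): Middle of the top of the stop lip, a 5 mm thick bar across the -y end of the case at its y = -143 to -138 mm, top 5 mm above the seat. The shut lid's front edge lies just behind it. The lid passes when its front is raised 6 to 8 mm (tilted about 0.03 rad on its rear end); keep the lid over the lip as it slides: at 110 mm out this takes about 0.045 rad.
- case_mouth (a point): Where the grooves begin, on the axis at seat height (case y = 25 mm). From here to y = 138 mm keepers overhang both lid edges (reaching to 29 mm from the axis): underside 10 mm, top 15 mm above the seat, so the 6 mm lid has 4 mm play in height. The mouth flares up about 3 mm over y = 13 to 25 mm. With the lid's rear end at y < 13 mm the lid lifts straight off.
- case_stop (a point): Face of the rear end wall, on the axis at seat height (case y = 138 mm); it stands 15 mm above the seat and stops the lid's rear edge.
- case_bed (a point): Where the thermometer's underside rests, at the case's middle (z = 16 mm). Two grey foam rests cross the cavity 75 mm either side of here (each 18 mm long); their channels along the case's axis are 26 mm wide, 8 mm deep. Between the rests there is free room for fingertips down to the floor, 10 mm below this point; the keepers leave 58 mm between them.
- lid_mid (a point): Centre of the lid's plate (half-way through its thickness). Loose wooden lid, 72 mm wide (x) x 272 mm long (y) x 6 mm thick, 65 to 105 g, plus handle; axes x across, y lengthwise towards the rear end, z up; parallel to the case's axes when shut. Shut, it lies at the case's x = 0, y = 0, z = 39 mm with about 2 mm of play each way along y.
- lid_front (a point): Middle of the lower front edge of the lid (handle end), 136 mm towards the lid's -y from its middle, at its underside. Shut, it is at the case's y = -136, z = 36 mm, just behind the lip.
- lid_rear (a point): Middle of the lid's rear edge (136 mm towards the lid's +y), half-way through its thickness; the last 11 mm of this end are thinned to 4 mm to enter the grooves. Shut, it is at the case's y = +136, z = 39 mm.
- lid_grip (a point): Centre of the lid's handle: a dark wooden bar across the lid, 56 mm (x) x 14 mm (y, gripped across this) x 24 mm high, standing on the lid's top; 114 mm from the lid's middle towards the front end; this point is 12 mm above the lid's top face and 18 mm above its underside.
- thermometer_mid (a point): Centre of the loose glass thermometer: 240 mm long along its y, 8 mm wide (x), 7 mm high (z), 30 g, this point is 3.5 mm above its underside. Either end may point either way in the case. It may be set down with its middle up to 11 mm from the case's middle lengthwise.
- thermometer: The same thermometer; origin at the middle of its underside, same axes. When carrying it, keep clear of the heating mantles with tall glassware and the bottles that stand behind the work, beyond about x = 0.57 m.
- lid: The same lid; origin at the middle of its underside, same axes as lid_mid.
- marker_green: White felt marker with a green cap, 124 mm along its y, 18 mm thick, loose bystander; origin under its middle.
- erlenmeyer: Conical glass flask, 84 mm across, 131 mm high, loose bystander; origin under its centre.
- reagent_bottle: Small clear reagent bottle with a blue cap, 56 mm across, 125 mm high, loose bystander behind the case; origin under its centre.
- rest: Blue plastic bench rest, fixed, on which the thermometer lies at the start, along its y: base 72 mm (x) x 176 mm (y) x 4 mm, origin under its centre, with two saddles 70 mm either side of the middle (each 66 mm wide, 16 mm long): the thermometer lies 14 mm above the bench in their 30 mm wide channels, whose sides rise 6 mm higher. Between them fingertips may go down to the base.

How it is judged:
By the outcome, as a careful person would: the job done as asked, in the order asked, and still so for the second after the job is handed in, with the robot touching nothing.
It also fails if it takes over 72 s, if anything falls off the work surface, if the arm or the gripper's body presses on something with over 40 N, if the wrist force passes 120 N, or if a joint passes its speed limit or range.

## Working session

There is one attempt and no reset: what is moved stays moved. The work goes in short steps, each a Python script; the robot and the scene stay as the last script left them, time stands still between calls to the robot, and variables do not carry over. Pictures are saved under pics/ and viewed, at most 10 in all, crops included, and the job is handed in when it is done.

```bash
ls; mkdir -p pics; python3 - <<'E'
from cell import bot
import cv2, numpy as np
np.set_printoptions(precision=4,suppress=True)
for c in("top","side"):
    im=bot.camera(c); cv2.imwrite(f"pics/{c}0.png",im[:,:,::-1])
    k=bot.calibration(c); print(c,k["mtx"].tolist(),"\n",np.array(k["extrinsics"]))
    for t in("case","lid","lid_grip","thermometer","rest","marker_green","erlenmeyer","reagent_bottle"):
        print(t,[(np.round(d["bbox"],1).tolist(),round(d["confidence"],2)) for d in bot.search_frame(c,t)[:2]])
print(bot.read_clock(),bot.grip_depth)
E
```

```text
pics
top [[376.42126797717754, 0.0, 258.58741128566385], [0.0, 376.42126797717754, 196.14573581841785], [0.0, 0.0, 1.0]] 
 [[-0.027  -0.9995  0.0132  0.1365]
 [-0.9939  0.0255 -0.1071  0.5103]
 [ 0.1067 -0.0161 -0.9942  0.9288]
 [ 0.      0.      0.      1.    ]]
case [([252.8, 197.5, 117.2, 38.5], 0.71)]
lid [([253.3, 200.3, 113.1, 31.8], 0.9), ([168.4, 185.1, 35.5, 70.7], 0.7)]
lid_grip [([254.0, 202.0, 111.6, 28.6], 0.72), ([169.7, 182.8, 33.4, 70.1], 0.44)]
thermometer [([178.6, 180.3, 14.0, 91.9], 0.82)]
rest [([166.9, 182.7, 37.1, 70.0], 0.69), ([254.6, 203.2, 113.3, 28.2], 0.44)]
marker_green [([228.2, 244.5, 39.2, 41.2], 0.75)]
erlenmeyer [([141.3, 114.5, 36.9, 41.5], 0.97)]
reagent_bottle []
side [[347.01326284271306, 0.0, 252.62213564947334], [0.0, 347.01326284271306, 186.66637020275917], [0.0, 0.0, 1.0]] 
 [[ 0.9959 -0.0891  0.0156 -0.4991]
 [-0.0192 -0.3771 -0.926   0.1237]
 [ 0.0884  0.9219 -0.3772  0.7087]
 [ 0.      0.      0.      1.    ]]
case [([207.7, 193.8, 51.0, 85.3], 0.66)]
lid [([212.4, 195.3, 43.5, 65.4], 0.68)]
lid_grip [([210.6, 196.1, 43.3, 64.2], 0.85)]
thermometer [([203.9, 193.5, 56.5, 88.2], 0.61), ([184.6, 178.0, 71.8, 4.5], 0.45)]
rest [([202.9, 174.9, 60.0, 15.5], 0.76)]
marker_green [([168.1, 197.9, 32.8, 18.1], 0.78), ([205.7, 191.9, 51.3, 91.5], 0.22)]
erlenmeyer [([183.7, 175.9, 80.2, 6.3], 0.29)]
reagent_bottle [([284.6, 184.5, 27.7, 63.7], 0.62)]
0.9 0.0187
```

```bash
python3 - <<'E'
import cv2
a=cv2.imread("pics/top0.png")[100:300,130:400]; cv2.imwrite("pics/t1.png",cv2.resize(a,(800,593),interpolation=cv2.INTER_CUBIC))
a=cv2.imread("pics/side0.png")[140:310,150:350]; cv2.imwrite("pics/s1.png",cv2.resize(a,(700,595),interpolation=cv2.INTER_CUBIC))
E
```

```text
(no output)
```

View pics/t1.png

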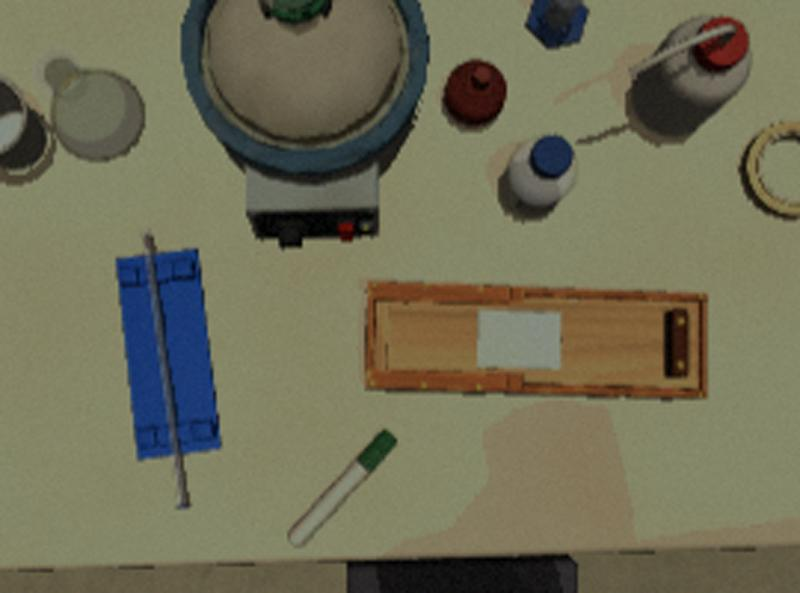

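View pics/s1.png

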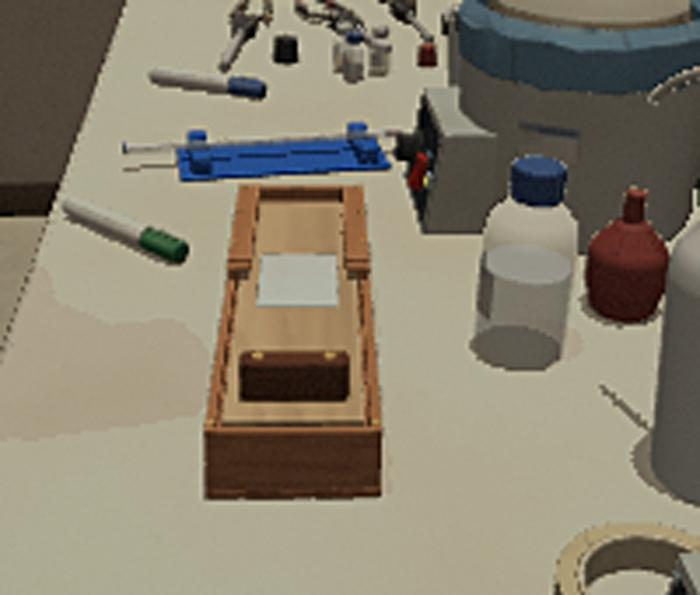

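The top view shows the case along world y with the lid handle at its -y end (crop px 676,343). The thermometer lies in the blue rest to the left, with its ends at (149,236) and (183,505), and the marker is in front. The side view confirms the lid is shut behind the lip (top corners 205,432 and 381,431). Next I'll fit the poses from these corners.

```bash
cat > geo.py <<'E'
import numpy as np, cv2
from cell import bot
np.set_printoptions(precision=4,suppress=True)
def proj(c,P):
    k=bot.calibration(c); E=np.array(k["extrinsics"]); 
    p=(np.atleast_2d(P)@E[:3,:3].T+E[:3,3])@np.array(k["mtx"]).T
    return p[:,:2]/p[:,2:]
def back(c,uv,z):
    k=bot.calibration(c); E=np.array(k["extrinsics"]); C=-E[:3,:3].T@E[:3,3]
    d=E[:3,:3].T@np.linalg.inv(np.array(k["mtx"]))@[uv[0],uv[1],1]
    return C+d*(z-C[2])/d[2]
def rz(a): return np.array([[np.cos(a),-np.sin(a),0],[np.sin(a),np.cos(a),0],[0,0,1]])
E
python3 - <<'E'
from geo import *
from scipy.optimize import least_squares
T=lambda u,v:(130+u/2.963,100+v/2.963); S=lambda u,v:(150+u/3.5,140+v/3.5)
h=.044;L=.1435
m=[("top",(-h,L,.051),T(366,389)),("top",(h,L,.051),T(367,283)),("top",(h,-L,.041),T(707,294)),("top",(-h,-L,.041),T(706,398)),
("side",(-h,-L,.041),S(205,432)),("side",(h,-L,.041),S(381,431)),("side",(-h,-L,0),S(205,497)),("side",(h,-L,0),S(381,497)),
("side",(-h,L,.051),S(240,187)),("side",(h,L,.051),S(366,187))]
def f(p): return np.concatenate([proj(c,rz(p[2])@P+[p[0],p[1],0])[0]-uv for c,P,uv in m])
r=least_squares(f,[.4,-.15,0],loss="soft_l1"); print("case",r.x); print(r.fun.reshape(-1,2))
R=rz(r.x[2]);o=np.array([r.x[0],r.x[1],0])
hc=lambda u,v,z,c="top":R.T@(back(c,(T if c=="top" else S)(u,v),z)-o)
for q in [(665,310),(688,311),(688,377),(664,376)]: print("handle in case",hc(*q,.066))
for q in [(240,352),(350,352)]: print("handle side rear/front top",hc(*q,.066,"side"))
print("label",hc(519,340,.042))
for q in [(149,236),(183,505)]: print("therm",back("top",T(*q),.0175))
for q in [(117,258),(199,249),(220,448),(139,459)]: print("rest",back("top",T(*q),.004))
print("bottle cap",back("top",T(552,156),.125),"flask base",back("top",T(98,115),.03),"mantle",back("top",T(312,240),.1),back("top",T(312,170),.15))
print("marker",back("top",T(390,435),.01),back("top",T(295,540),.01),"table edge",back("top",T(300,563),0),back("top",T(700,548),0))
print("tape",back("top",T(745,165),0))
print(bot.read_tool_rot(),bot.read_position())
E
```

```text
case [ 0.4627 -0.0049 -0.0576]
[[-1.1628 -0.8374]
 [-0.3485 -0.7755]
 [-0.6544 -0.3971]
 [-0.2945 -0.2311]
 [-0.6558  0.5905]
 [ 0.2889  0.6053]
 [ 0.113   1.6302]
 [-0.237   1.2674]
 [-0.6052 -0.6562]
 [-1.004  -0.5886]]
handle in case [ 0.026  -0.1029  0.066 ]
handle in case [ 0.0258 -0.1218  0.066 ]
handle in case [-0.0283 -0.1219  0.066 ]
handle in case [-0.0281 -0.1022  0.066 ]
handle side rear/front top [-0.0273 -0.108   0.066 ]
handle side rear/front top [ 0.0288 -0.1083  0.066 ]
label [-0.0009  0.0136  0.042 ]
therm [0.5624 0.3227 0.0175]
therm [0.332  0.2951 0.0175]
rest [0.5457 0.3533 0.004 ]
rest [0.5518 0.2815 0.004 ]
rest [0.3783 0.2652 0.004 ]
rest [0.3709 0.3348 0.004 ]
bottle cap [ 0.6006 -0.0113  0.125 ] flask base [0.6672 0.3637 0.03  ] mantle [0.543  0.1779 0.1   ] [0.5887 0.1746 0.15  ]
marker [0.3856 0.1185 0.01  ] [0.2994 0.2017 0.01  ] table edge [0.2788 0.1984 0.    ] [ 0.2815 -0.1461  0.    ]
tape [ 0.616  -0.2059  0.    ]
[ 0.      0.9873  0.1587 -0.    ] [ 0.1724 -0.5223  0.2313]
```

View pics/top0.png

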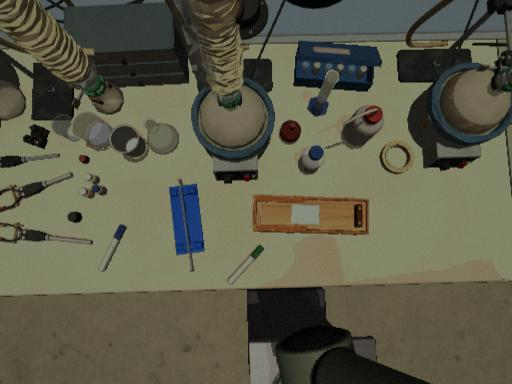

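```bash
python3 - <<'E'
from geo import *
from scipy.spatial.transform import Rotation as Ro
print(proj("top",[[.43,-.46,0],[.43,-.17,0],[.48,-.46,0],[.4,-.46,0]]))
a=-.0576
def quat(yaw,tilt=0):  # tool down, closing axis (tool y) along case y
    for flip in (0,np.pi):
        q=(Ro.from_euler('z',yaw+flip)*Ro.from_euler('x',np.pi)).as_quat()
        yield q[[3,0,1,2]]
for p in [(.456,-.119,.0445),(.456,-.119,.15),(.43,-.43,.0085),(.447,.31,.008),(.4627,-.005,.01)]:
    for yaw in (a,a+np.pi/2):
        for q in quat(yaw): print(p,round(yaw,2),q,bot.solve_ik(p,q))
E
```

```text
[[482.6961 223.4176]
 [372.1256 226.3926]
 [480.9696 204.3242]
 [483.741  234.9735]]
(0.456, -0.119, 0.0445) -0.06 [ 0.      0.9996 -0.0288 -0.    ] [-0.4121  0.4086 -0.6328  0.5294  0.      2.7871]
(0.456, -0.119, 0.0445) -0.06 [0.     0.0288 0.9996 0.    ] [-0.4121  0.4086 -0.6328  0.5294  0.     -0.3545]
(0.456, -0.119, 0.0445) 1.51 [0.     0.7272 0.6865 0.    ] [-0.4121  0.4086 -0.6328  0.5294  0.      1.2163]
(0.456, -0.119, 0.0445) 1.51 [-0.     -0.6865  0.7272  0.    ] [-0.4121  0.4086 -0.6328  0.5294  0.     -1.9253]
(0.456, -0.119, 0.15) -0.06 [ 0.      0.9996 -0.0288 -0.    ] [-0.4121  0.2592 -0.5137  0.7979  0.      2.7871]
(0.456, -0.119, 0.15) -0.06 [0.     0.0288 0.9996 0.    ] [-0.4121  0.2592 -0.5137  0.7979  0.     -0.3545]
(0.456, -0.119, 0.15) 1.51 [0.     0.7272 0.6865 0.    ] [-0.4121  0.2592 -0.5137  0.7979  0.      1.2163]
(0.456, -0.119, 0.15) 1.51 [-0.     -0.6865  0.7272  0.    ] [-0.4121  0.2592 -0.5137  0.7979  0.     -1.9253]
(0.43, -0.43, 0.0085) -0.06 [ 0.      0.9996 -0.0288 -0.    ] [-0.9067  0.6541 -0.2868  0.6299  0.      2.2925]
(0.43, -0.43, 0.008
[... 482 characters left out ...]
6  0.5667 -0.4689  0.5352  0.      0.5282]
(0.447, 0.31, 0.008) 1.51 [0.     0.7272 0.6865 0.    ] [ 0.4706  0.5667 -0.4689  0.5352  0.      2.099 ]
(0.447, 0.31, 0.008) 1.51 [-0.     -0.6865  0.7272  0.    ] [ 0.4706  0.5667 -0.4689  0.5352  0.     -1.0426]
(0.4627, -0.005, 0.01) -0.06 [ 0.      0.9996 -0.0288 -0.    ] [-0.1705  0.4572 -0.6819  0.4317  0.      3.0287]
(0.4627, -0.005, 0.01) -0.06 [0.     0.0288 0.9996 0.    ] [-0.1705  0.4572 -0.6819  0.4317  0.     -0.1129]
(0.4627, -0.005, 0.01) 1.51 [0.     0.7272 0.6865 0.    ] [-0.1705  0.4572 -0.6819  0.4317  0.      1.4579]
(0.4627, -0.005, 0.01) 1.51 [-0.     -0.6865  0.7272  0.    ] [-0.1705  0.4572 -0.6819  0.4317  0.     -1.6837]
```

The bench right of the case is free (cols 375–485, rows 200–240), so the lid can go there. Opening the case now.

```bash
cat > arm.py <<'E'
from geo import *
from scipy.spatial.transform import Rotation as Ro
A=-.0576; O=np.array([.4632,-.0046,0])
DOWN=Ro.from_euler('z',np.pi)*Ro.from_euler('x',np.pi)
def q(yaw,th=0):
    v=(Ro.from_euler('z',yaw)*Ro.from_euler('x',-th)*DOWN).as_quat(); return v[[3,0,1,2]]
def world(P): return rz(A)@np.asarray(P,float)+O
def lid(s,th=0,dz=0,dx=0,speed=.1,**k):
    """lid out by s (m), front tilted up by th, raised dz"""
    P=np.array([dx,.136-s,.036+dz])+Ro.from_euler('x',-th).apply([0,-.25,.0085])
    r=bot.move_linear(world(P),speed=speed,rotation=q(A,th),**k); return r
tilt=lambda s:.0078/(.274-s)
def st(m=""): print(m,"t",round(bot.read_clock(),2),"F",np.array(bot.read_ft_force()),"p",np.array(bot.read_position()),"w",round(bot.read_gripper_width(),3))
def pic(c,n): 
    im=bot.camera(c)[:,:,::-1]; cv2.imwrite(f"pics/{n}.png",im); return im
E
python3 - <<'E'
from arm import *
bot.set_gripper(.5,60)
P=world([0,-.114,.13]); bot.move_pose(P,q(A)); st("above")
lid(0,0,0,speed=.12,until_force=8); st("down")
bot.set_gripper(0,60); st("grip")
lid(0,tilt(0)*.5,speed=.03); st("half")
lid(0,tilt(0),speed=.03); st("raised")
pic("side","s2")
E
```

```text
above t 3.23 F [ 0.7097 -0.6111 -0.0296] p [ 0.4569 -0.1191  0.1302] w 0.503
down t 4.09 F [-0.696  -0.7084  0.6333] p [ 0.4571 -0.1188  0.045 ] w 0.503
grip t 4.46 F [-0.7966  0.0816  5.571 ] p [ 0.4574 -0.1187  0.0454] w 0.149
half t 4.72 F [ 0.4911 -0.2165 -1.0352] p [ 0.4569 -0.1181  0.0483] w 0.149
raised t 4.99 F [ 0.4308 -0.9446 -0.0041] p [ 0.4567 -0.1179  0.0518] w 0.145
```

```bash
python3 - <<'E'
from arm import *
for s in (.02,.06,.09,.112,.128):
    hit=lid(s,tilt(s),speed=.08,until_force=12); st(f"s{s} {hit}")
    if hit: break
else: pic("top","t3")
pic("side","s3")
a=[cv2.imread(f"pics/s{i}.png")[150:310,170:330] for i in (2,3)]
cv2.imwrite("pics/s23.png",cv2.resize(np.hstack(a),(800,400),interpolation=cv2.INTER_CUBIC))
E
```

```text
s0.02 False t 5.44 F [ 0.9509 -0.3191 -0.5766] p [ 0.4555 -0.1389  0.0522] w 0.147
s0.06 False t 6.09 F [-0.1938 -0.0649 -0.1983] p [ 0.4531 -0.1783  0.0536] w 0.15
s0.09 False t 6.62 F [-0.2949  0.2493 -1.4561] p [ 0.4515 -0.2082  0.0551] w 0.147
s0.112 False t 7.04 F [-0.7536 -0.6549 -0.5011] p [ 0.4503 -0.2301  0.0566] w 0.148
s0.128 False t 7.39 F [-0.5335  0.3081 -1.0103] p [ 0.4494 -0.246   0.0579] w 0.154
```

View pics/s23.png

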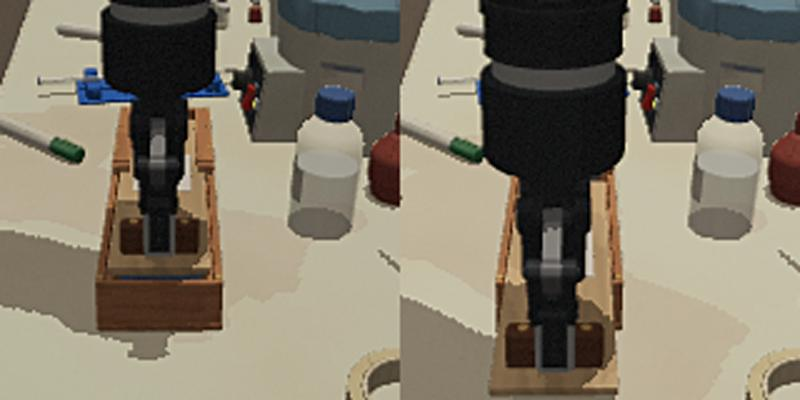

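The lid is gripped, lifted over the lip and slid out 128 mm; the bottle is untouched. Next I'll lift it off and lay it on the bench.

```bash
python3 - <<'E'
from arm import *
lid(.136,tilt(.128),speed=.08)
lid(.136,tilt(.128),dz=.035,speed=.08); st("up"); 
im=pic("side","s4")
lid(.32,0,dz=.035,dx=-.04,speed=.2); st("over")
h=lid(.32,0,dz=-.030,dx=-.04,speed=.12); st("near")
h=lid(.32,0,dz=-.0375,dx=-.04,speed=.03,until_force=3); st(f"down {h}")
bot.set_gripper(.5); st("rel")
p=np.array(bot.read_position()); np.save("lidp.npy",p)
bot.move_linear(p+[0,0,.1],speed=.25)
pic("top","t5"); pic("side","s5")
a=cv2.imread("pics/s5.png")[140:384,130:330]; b=cv2.imread("pics/s4.png")[140:384,130:330]
cv2.imwrite("pics/s45.png",cv2.resize(np.hstack([b,a]),(800,488),interpolation=cv2.INTER_CUBIC))
E
```

```text
up t 8.33 F [-0.0147 -0.2229 -1.1961] p [ 0.4488 -0.2533  0.0929] w 0.152
over t 9.48 F [ 0.041   0.6982 -1.1657] p [ 0.3983 -0.4342  0.0793] w 0.146
near t 10.18 F [ 0.9188 -0.344  -0.6134] p [ 0.3987 -0.4356  0.0149] w 0.146
down True t 10.46 F [0.3478 0.4652 3.2986] p [ 0.3992 -0.4369  0.0093] w 0.15
rel t 10.86 F [ 0.0272 -0.0532 -0.6366] p [ 0.3984 -0.4358  0.008 ] w 0.501
```

View pics/s45.png

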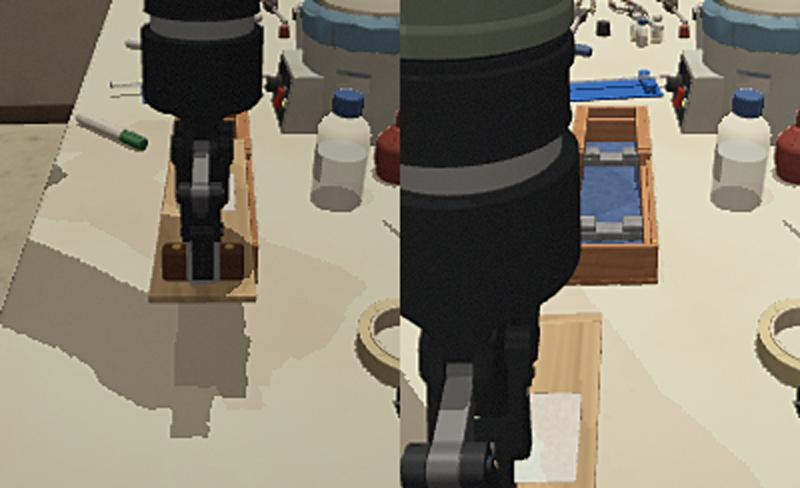

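The lid lies flat on the bench, handle up, and the open case shows both grey foam rests. Next is the thermometer.

```bash
python3 - <<'E'
from arm import *
im=pic("top","t6")
print([(d["bbox"],d["confidence"]) for d in bot.search_frame("top","thermometer")[:1]], [(d["bbox"],d["confidence"]) for d in bot.search_frame("top","lid")[:2]])
bot.set_gripper(.4,20)
bot.move_linear([.38,-.3,.22],speed=.4)
P=np.array([.448,.3097,.0]); Q=q(.119)
bot.move_pose(P+[0,0,.1],Q); st("above")
h=bot.move_linear(P+[0,0,.0085],speed=.1,until_force=4); st(f"down {h}")
bot.set_gripper(0,25); st("grip")
bot.move_linear(P+[0,0,.03],speed=.05); bot.move_linear(P+[-.065,0,.13],speed=.15); st("up")
pic("top","t7"); pic("side","s7")
a=cv2.imread("pics/t7.png")[150:310,130:290]; b=cv2.imread("pics/s7.png")[130:230,150:350]
cv2.imwrite("pics/m7.png",np.hstack([cv2.resize(a,(400,400),interpolation=2),cv2.resize(b,(400,200),interpolation=2).repeat(2,0)]))
E
```

```text
[([180.0, 180.2, 14.3, 91.5], 0.83)] [([379.0, 220.3, 104.8, 32.0], 0.86), ([254.7, 197.1, 112.4, 39.2], 0.73)]
above t 14.73 F [0.83   0.2181 0.0491] p [0.4487 0.309  0.1001] w 0.4
down False t 15.8 F [-0.5263 -0.4162  0.0235] p [0.4485 0.3099 0.009 ] w 0.402
grip t 16.15 F [-0.9143 -0.9045  4.3927] p [0.4485 0.31   0.0092] w 0.077
up t 17.68 F [-0.9393  0.0504 -0.5875] p [0.383  0.3096 0.1294] w 0.075
```

View pics/m7.png

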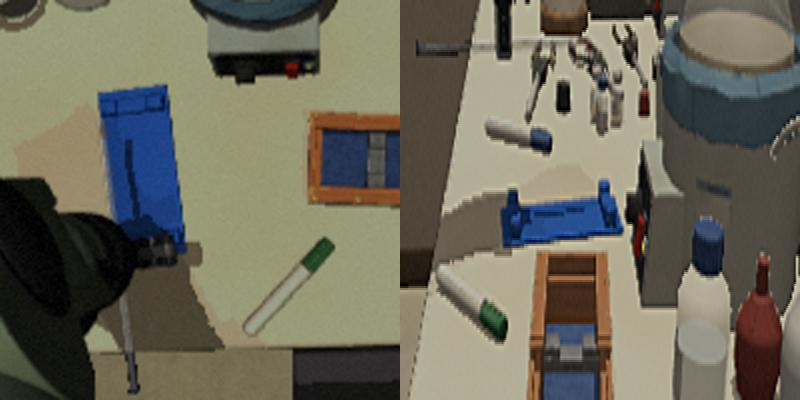

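The thermometer is held level at its middle, clear of the mantle, and the rest is empty. I'll turn it and bring it over the case.

```bash
python3 - <<'E'
from arm import *
Q=q(A-np.pi/2)
bot.move_linear([.385,.3,.13],speed=.02 if 0 else .1,rotation=Q) if 0 else bot.move_pose([.385,.305,.14],Q); st("turned")
C=world([0,0,0])
bot.move_linear(C+[0,0,.14],speed=.25); 
bot.move_linear(C+[0,0,.06],speed=.12); bot.wait(.2); st("over")
pic("top","t8"); pic("side","s8")
print([(d["bbox"],d["confidence"]) for d in bot.search_frame("side","thermometer")[:2]])
a=cv2.imread("pics/t8.png")[150:290,200:400]; b=cv2.imread("pics/s8.png")[150:290,150:350]
cv2.imwrite("pics/m8.png",np.hstack([cv2.resize(a,(400,280),interpolation=2),cv2.resize(b,(400,280),interpolation=2)]))
E
```

```text
turned t 19.31 F [0.0341 0.7833 0.4398] p [0.385  0.3049 0.1397] w 0.073
over t 21.75 F [ 0.1011 -0.4872 -0.0259] p [ 0.4639 -0.0047  0.0607] w 0.075
[([233.6, 190.5, 2.6, 53.4], 0.58)]
```

View pics/m8.png

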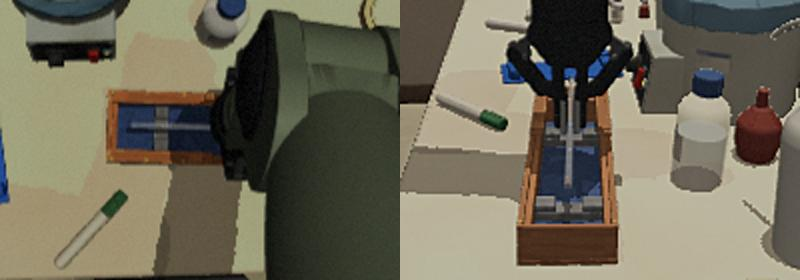

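```bash
python3 - <<'E'
from arm import *
f=lambda c,uv,z: rz(A).T@(back(c,uv,z)-O)
print("rear",f("top",(265,212.8),.069),"front",f("side",(234.9,243.7),.067))
E
```

```text
rear [-0.0015  0.114   0.069 ] front [ 0.0015 -0.1207  0.067 ]
```

The thermometer is aligned over the channels and about 3 mm off lengthwise, which is within tolerance. Lowering it.

```bash
python3 - <<'E'
from arm import *
C=world([0,.003,0])
bot.move_linear(C+[0,0,.02],speed=.06); st("near")
h=bot.move_linear(C+[0,0,.0103],speed=.02,until_force=2.5); st(f"down {h}")
bot.set_gripper(.2,20); st("open")
bot.move_linear(C+[0,0,.06],speed=.06); bot.move_linear(C+[0,0,.16],speed=.25)
bot.move_linear(world([-.06,-.25,.2]),speed=.4,rotation=q(A-.8)); st("away")
pic("top","t9"); pic("side","s9")
print([(d["bbox"],d["confidence"]) for d in bot.search_frame("top","lid_grip")[:2]])
a=cv2.imread("pics/t9.png")[180:280,230:500]; b=cv2.imread("pics/s9.png")[170:290,170:330]
cv2.imwrite("pics/m9.png",np.vstack([cv2.resize(a,(800,296),interpolation=2),cv2.resize(b,(400,300),interpolation=2).repeat(1,0)[:, :].copy() if 0 else np.hstack([cv2.resize(b,(400,300),interpolation=2),np.zeros((300,400,3),np.uint8)])]))
E
```

```text
near t 22.72 F [ 0.6091 -0.7208 -0.1833] p [ 0.4635 -0.0016  0.02  ] w 0.074
down True t 23.18 F [-0.3768  0.3288  5.4256] p [ 0.4635 -0.0017  0.0112] w 0.074
open t 23.45 F [ 0.1585  0.3244 -0.6072] p [ 0.4627 -0.0015  0.0106] w 0.2
away t 26.2 F [ 0.1392 -0.0931  0.3625] p [ 0.3884 -0.2498  0.199 ] w 0.202
[([380.2, 216.4, 92.6, 31.4], 0.87)]
```

View pics/m9.png

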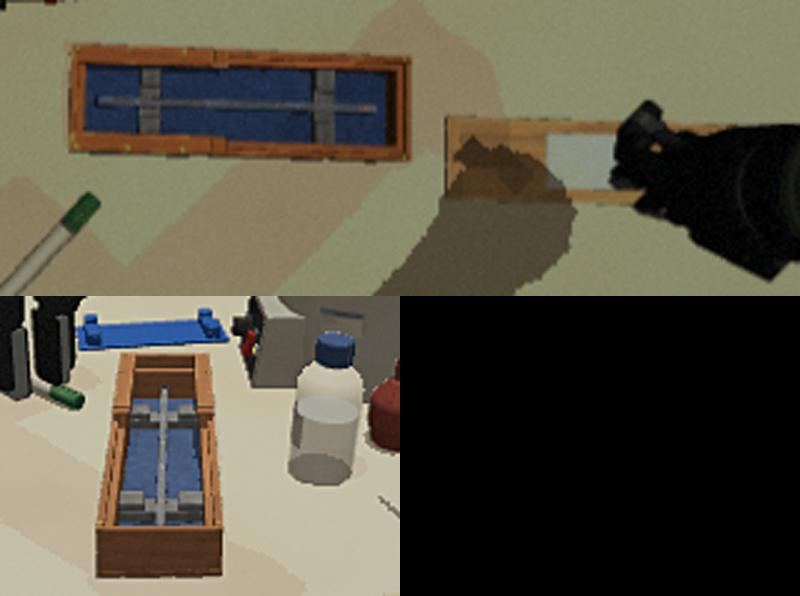

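The thermometer lies in both channels. Before regrasping I'll check how the lid lies against its commanded pose.

```bash
python3 - <<'E'
from arm import *
im=cv2.imread("pics/t9.png").astype(float)
T=lambda u,v:(230+(u+.5)/2.963-.5,180+(v+.5)/2.963-.5)
f=lambda uv,z:rz(A).T@(back("top",uv,z)-O)
print("lid rear corners",f(T(447,117),.006),f(T(447,199),.006),"exp x -.04+-.036, y -.184")
print("case",[f(T(*p),z) for p,z in (((71,43),.051),((70,152),.051),((410,58),.041),((409,160),.041))])
g=cv2.cvtColor(im.astype(np.uint8),cv2.COLOR_BGR2GRAY).astype(float); gy=np.abs(cv2.Sobel(cv2.GaussianBlur(g,(3,3),0),cv2.CV_64F,0,1))
def edge(P0,P1,z,w=4,n=40):
    """subpixel edge near the line P0-P1 (case frame): offsets in case x"""
    out=[]
    for t in np.linspace(0,1,n):
        P=np.array(P0)*(1-t)+np.array(P1)*t; u,v=proj("top",world([*P,z]))[0]
        c=int(round(u)); r=np.arange(int(v)-w,int(v)+w+1); k=gy[r,c]; i=np.argmax(k[1:-1])+1
        d=(k[i-1]-k[i+1])/(2*(k[i-1]-2*k[i]+k[i+1])) if k[i-1]-2*k[i]+k[i+1] else 0
        out.append(f((c,r[i]+d),z)[:2])
    out=np.array(out); p=np.polyfit(out[:,1],out[:,0],1)
    for _ in range(3):
        e=np.abs(out[:,0]-np.polyval(p,out[:,1])); m=e<max(.001,1.5*np.median(e)); p=np.polyfit(out[m,1],out[m,0],1)
    return "slope dx/dy %.4f, x mid %.4f n%d"%(p[0],np.polyval(p,(P0[1]+P1[1])/2),m.sum())
print("case +x top rear",edge((.044,.135),(.044,.03),.051)); print("case -x rear",edge((-.044,.135),(-.044,.03),.051))
print("case +x front",edge((.044,.02),(.044,-.14),.042)); print("case -x front",edge((-.044,.02),(-.044,-.14),.042))
print("lid +x",edge((-.004,-.188),(-.004,-.29),.006)); print("lid -x",edge((-.076,-.225),(-.076,-.30),.003))
E
```

```text
lid rear corners [-0.0045 -0.187   0.006 ] [-0.0755 -0.1867  0.006 ] exp x -.04+-.036, y -.184
case [array([0.0449, 0.143 , 0.051 ]), array([-0.0457,  0.1409,  0.051 ]), array([ 0.0424, -0.144 ,  0.041 ]), array([-0.0435, -0.1431,  0.041 ])]
case +x top rear slope dx/dy 0.0023, x mid 0.0449 n35
case -x rear slope dx/dy -0.0067, x mid -0.0470 n32
case +x front slope dx/dy 0.0095, x mid 0.0442 n34
case -x front slope dx/dy -0.0049, x mid -0.0465 n36
lid +x slope dx/dy -0.0063, x mid -0.0017 n25
lid -x slope dx/dy -0.0546, x mid -0.0768 n28
```

The case yaw checks out and the lid lies as commanded, within about 2 mm. Regrasping it and closing the case.

```bash
python3 - <<'E'
from arm import *
bot.set_gripper(.5,60)
P=world([-.04,.136-.32-.25,.0085])
bot.move_pose(P+[0,0,.1],q(A)); 
h=lid(.32,0,dz=-.0355,dx=-.04,speed=.12,until_force=8); st(f"down {h}")
bot.set_gripper(0,60); st("grip")
lid(.32,0,dz=.0,dx=-.04,speed=.1)
lid(.32,0,dz=.04,dx=-.04,speed=.15)
lid(.142,tilt(.128),dz=.03,speed=.15); bot.wait(.2); st("over")
pic("side","s10"); pic("top","t10")
h=lid(.142,tilt(.128),dz=.006,speed=.06,until_force=5); st(f"low {h}")
h=lid(.142,tilt(.128),dz=.0,speed=.02,until_force=3); st(f"seat {h}")
pic("side","s11")
a=[cv2.imread(f"pics/s{i}.png")[150:310,170:330] for i in (10,11)]
cv2.imwrite("pics/s1011.png",cv2.resize(np.hstack(a),(800,400),interpolation=2))
E
```

```text
down False t 28.67 F [-0.3321  0.3344 -0.4921] p [ 0.3988 -0.436   0.0098] w 0.495
grip t 29.03 F [-0.3909  0.7749  5.4724] p [ 0.3988 -0.4363  0.01  ] w 0.148
over t 31.53 F [-0.3694 -0.4841 -0.9544] p [ 0.4483 -0.26    0.0878] w 0.147
low False t 32.18 F [-0.2338  0.7143 -0.7288] p [ 0.4482 -0.2591  0.0634] w 0.15
seat False t 32.63 F [0.3311 0.3367 0.1975] p [ 0.4487 -0.2594  0.0579] w 0.149
```

View pics/s1011.png

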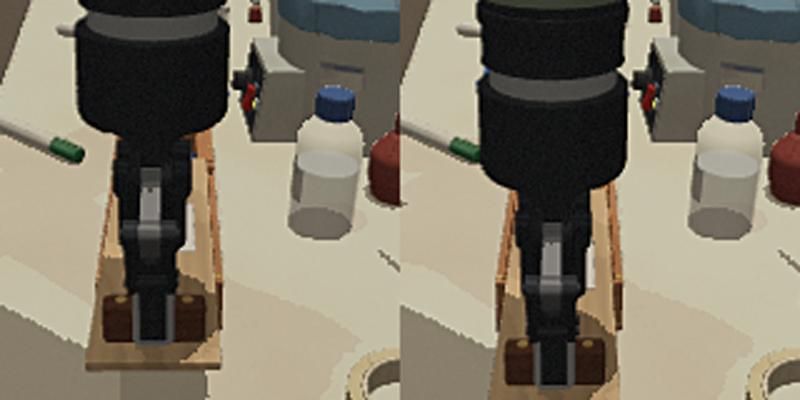

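The lid sits centred between the cheeks with its rear end on the seat. Sliding it in.

```bash
python3 - <<'E'
from arm import *
for s in (.125,.112,.09,.06,.03,.012,.002):
    hit=lid(s,tilt(min(s,.128)),dz=.0005,speed=.06,until_force=10); st(f"s{s} {hit}")
    if hit: break
pic("side","s12"); pic("top","t12")
E
```

```text
s0.125 False t 33.12 F [ 0.233  -0.3253 -1.0155] p [ 0.4494 -0.2417  0.0581] w 0.146
s0.112 False t 33.48 F [ 0.476   0.367  -1.2183] p [ 0.4501 -0.229   0.0569] w 0.149
s0.09 False t 34.0 F [ 0.8608  0.0619 -1.039 ] p [ 0.4515 -0.2072  0.0556] w 0.15
s0.06 False t 34.65 F [-0.2798  0.0471  0.3532] p [ 0.4533 -0.1775  0.0541] w 0.15
s0.03 False t 35.3 F [-0.6759  0.148  -0.6862] p [ 0.4549 -0.1476  0.053 ] w 0.151
s0.012 False t 35.75 F [-0.9958 -0.587   0.6843] p [ 0.4559 -0.1295  0.0524] w 0.152
s0.002 False t 36.07 F [-0.2799  0.9153 -0.0205] p [ 0.4565 -0.1196  0.0521] w 0.149
```

```bash
python3 - <<'E'
from arm import *
h=lid(-.005,tilt(0),dz=.0005,speed=.02,until_force=5); st(f"stop {h}")
p=np.array(bot.read_position()); s=-.114-(rz(A).T@(p-O))[1]; print("s est",s)
s=s+.0012+(tilt(0)*.0085)*0
h=lid(s,tilt(0),dz=.0005,speed=.03)
h=lid(s,.0,dz=.0015,speed=.02,until_force=5); st(f"lower {h} s={s:.4f}")
h=lid(s,.0,dz=-.001,speed=.02,until_force=4); st(f"flat {h}")
pic("side","s13")
cv2.imwrite("pics/s13c.png",cv2.resize(cv2.imread("pics/s13.png")[170:300,180:320],(640,594),interpolation=2))
E
```

```text
stop True t 36.48 F [ 0.9056 -1.6826  1.3598] p [ 0.4569 -0.116   0.0521] w 0.148
s est -0.0024693871885630714
lower True s=-0.0013 t 37.08 F [0.0132 0.0643 5.3009] p [ 0.4566 -0.117   0.046 ] w 0.15
flat True t 37.29 F [-0.4848  0.4482  6.2651] p [ 0.4565 -0.117   0.046 ] w 0.146
```

View pics/s13c.png

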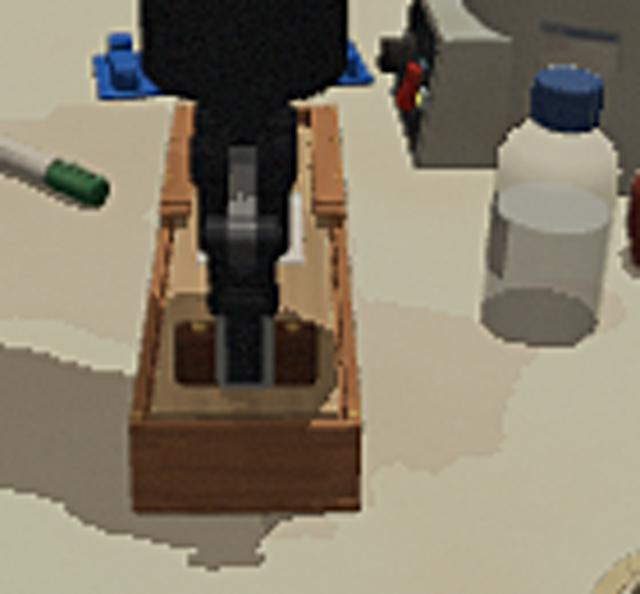

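The lid's front edge sits behind the lip, and the TCP height matches the original grip. Releasing.

```bash
python3 - <<'E'
from arm import *
bot.set_gripper(.5,20); st("rel")
p=world([0,-.114,.045]); bot.move_linear(p+[0,0,.1-.045+.04],speed=.12)
bot.move_linear([.33,-.38,.25],speed=.4); bot.wait(.3); st("away")
pic("side","s14"); pic("top","t14")
for t in ("marker_green","lid_grip"): print(t,[np.round(d["bbox"],1).tolist() for d in bot.search_frame("top",t)[:1]])
a=cv2.imread("pics/s14.png")[170:300,180:320]; b=cv2.imread("pics/t14.png")[140:290,140:390]
cv2.imwrite("pics/m14.png",np.hstack([cv2.resize(a,(360,334),interpolation=2),np.vstack([cv2.resize(b,(440,264),interpolation=2),np.zeros((70,440,3),np.uint8)])]))
E
```

```text
rel t 37.74 F [ 0.5966 -0.186   0.3814] p [ 0.4561 -0.1167  0.0455] w 0.499
away t 39.9 F [ 0.4795 -0.189   0.4262] p [ 0.3306 -0.3787  0.2496] w 0.501
marker_green [[226.7, 247.6, 38.0, 40.4]]
lid_grip [[253.4, 199.4, 110.9, 29.5]]
```

View pics/m14.png

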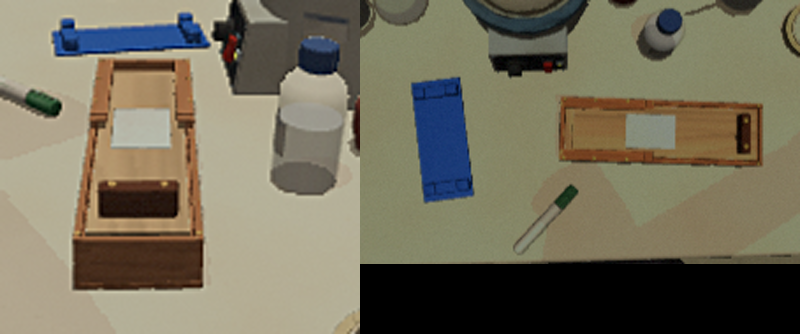

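The lid is shut flat behind the lip, the thermometer is inside, and the bystanders are where they were. I'll do one numeric comparison of the lid front against the first picture, then hand in.

```bash
python3 - <<'E'
from arm import *
g=lambda n,r:cv2.cvtColor(cv2.imread(f"pics/{n}.png"),cv2.COLOR_BGR2GRAY)[r[0]:r[1],r[2]:r[3]].astype(np.float32)
for n,r in (("handle",(236,258,212,256)),("label",(208,230,218,252)),("bottle",(180,250,280,318)),("marker",(192,220,165,206))):
    print(n,cv2.phaseCorrelate(g("s0",r),g("s14",r)))
print(bot.close_job())
E
```

```text
[ WARN:0@0.353] global loadsave.cpp:275 findDecoder imread_('pics/s0.png'): can't open/read file: check file path/integrity
Traceback (most recent call last):
cv2.error: OpenCV(4.12.0) /io/opencv/modules/imgproc/src/color.cpp:199: error: (-215:Assertion failed) !_src.empty() in function 'cvtColor'
```

```bash
python3 - <<'E'
from arm import *
g=lambda n,r:cv2.cvtColor(cv2.imread(f"pics/{n}.png"),cv2.COLOR_BGR2GRAY)[r[0]:r[1],r[2]:r[3]].astype(np.float32)
ok=True
for n,r in (("handle",(236,258,212,256)),("label",(208,230,218,252)),("bottle",(180,250,280,318)),("marker",(192,220,165,206))):
    d,_=cv2.phaseCorrelate(g("side0",r),g("s14",r)); print(n,d); ok&=max(map(abs,d))<1.6
if ok: print(bot.close_job())
E
```

```text
handle (0.43504981514680097, -0.2864741773748154)
label (-0.005413191516119298, -0.23745372382919783)
bottle (0.1964536069206595, -0.05941017327427289)
marker (0.49561131003936154, -0.06856861636299527)
the job is handed in; nothing more can be done
None
```

The thermometer is in its case with the lid fully home behind the lip, and the job was handed in at about 40 s; the bottle, marker and flask were left alone (bottle and marker checked against the first picture), but I viewed 11 pictures, one over the limit of 10.

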